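# Free the glue-bottle cradle and rack the bottle

## Task

One of the three cradles of the sloping wire rack has a toy lying in it where a glue bottle belongs. Take that toy out and set it on the floor of the tray that holds the other toys, then lay the loose glue bottle from the table in the freed cradle, nozzle pointing down the slope, lying straight along the two wires with its shoulder fully home against their upturned ends. Leave the other bottles and everything else where they are.

Things in the scene. Friction and masses are not known exactly. Their poses are not given: they have to be found in the camera images.
- rack: a fixed wire rack, 150 (x) x 290 (y) mm, origin at the centre of its underside, low side to -x. Three cradles 90 mm apart in y, each two 6 mm wires, 24 mm between centres, rising at 35 deg towards +x for 120 mm from rack x -50, z 50 mm; their low ends turn up 11 mm (square to the slope) as stops. A bottle lies flat on the wires, its axis 21 mm off the wires' centre plane.
- cradle0 (a point): where the middle of a bottle's body (on its axis) lies when home in the left cradle (rack y = 90 mm)
- cradle1 (a point): where the middle of a bottle's body (on its axis) lies when home in the middle cradle (rack y = 0 mm)
- cradle2 (a point): where the middle of a bottle's body (on its axis) lies when home in the right cradle (rack y = -90 mm)
- cradle0_tip (a point): where that bottle's needle tip then is, at the left cradle
- cradle1_tip (a point): where that bottle's needle tip then is, at the middle cradle
- cradle2_tip (a point): where that bottle's needle tip then is, at the right cradle
- applicator: the loose glue bottle, lying on the table: a small square-section plastic glue bottle, body 84 x 36 x 36 mm, with a round collar, cone and steel needle as nozzle (38 mm long, along its -x, total length 122 mm); 50-100 g. Origin at the centre of the body's underside as it lies (18 mm below its axis), z up, nozzle towards its -x.
- applicator_mid (a point): middle of the loose bottle's body, on its axis
- applicator_tip (a point): needle tip of the loose bottle, on its axis, 80 mm from the middle
- toy: a clear-plastic toy reindeer with blue antlers: body 67 x 36 x 34 mm (flat-sided, flat-bottomed), spanning local x -42 to +25 mm, head (28 mm ball centred at x +27, z +38) and antlers reach to z +60 mm at the +x end; origin on the underside, z out of its back. It lies in one of the cradles, flat side on the wires, head uphill, tail end against the stops; 35-70 g.
- toy_tray: an open grey tray, outside 220 (x) x 170 (y) x 35 mm high, walls and floor 4 mm; fixed; origin at the centre of its underside, z up. It holds two toys like the first, in its far (+x) half; the near half is free. It may stand left or right of the rack.
- base_tray: an open grey tray, outside 220 (x) x 170 (y) x 35 mm high, walls and floor 4 mm; fixed; origin at the centre of its underside, z up. It holds two round toy bases (48 mm discs with a stub) in its far half; on the other side of the rack from the toy tray.
- bottle_a: a bottle already home in a cradle: a small square-section plastic glue bottle, body 84 x 36 x 36 mm, with a round collar, cone and steel needle as nozzle (38 mm long, along its -x, total length 122 mm); 50-100 g. Leave it.
- bottle_b: another bottle already home in a cradle, the same. Leave it.
- tray_toy0: a toy in the toy tray, same shape as the stray toy. Leave it.
- tray_toy1: another toy in the toy tray. Leave it.
- base0: a toy base, disc 48 mm across, 22 mm high. Leave it.
- base1: another toy base. Leave it.
- jar: a closed white jar, 42 mm across, 58 mm high, standing. Leave it.
- tape: a roll of paper tape, 70 mm across, 20 mm high, lying flat. Leave it.
- driver: a screwdriver, 160 mm long, lying. Leave it.
Not all that is in view belongs to the job. Leave any pink look-alike of the toy alone. Leave any pink look-alike of the applicator alone.

How it is judged:
By the outcome, as a careful person would: the job done as asked, in the order asked, and still so for the second after the job is handed in, with the robot touching nothing.
It also fails if it takes over 54 s, if anything falls off the work surface, if the arm or the gripper's body presses on something with over 40 N, if the wrist force passes 120 N, or if a joint passes its speed limit or range.

## Robot

A 6-joint arm with a two-finger parallel gripper is mounted at the origin on the work surface. World frame = base frame: x ahead of the robot, y to its left, z up, the work surface at z = 0. Lengths are in m, angles in rad, forces in N, time in s.
With the tool pointing down it reaches from about 0.3 to 0.825 m from the base axis. Payload 5.4 kg.
Tool frame: the origin (TCP) lies at the very end of the fingers, on their centre line; the grasp point (between the pads) lies 19 mm behind it; z points along the fingers, y is the line along which they close (so a half turn about z gives the same grasp; the last joint's range is limited). The gripper opens to 92 mm and grips with 3 to 60 N. Pads are 20 mm wide; open, the fingers measure 128 mm over their backs; the gripper's body (75 mm by 189 mm) begins 69 mm behind the grasp point.
Start: joints at [1.047, 0.158, 1.597, -0, 1.386, -0.21], TCP at [0.177, 0.547, 0.215] pointing down, gripper open.
Joint ranges: [-2.91, 2.91], [-0.94, 2.29], [0.18, 2.7], [-1.29, 4.43], [0.17, 2.64], [-3, 3]. Speed limits (rad/s): [2.57, 2.57, 3.14, 3.14, 3.14, 3.14].

## Interface

Orientations are given as a rotation vector (axis times angle).
In Python, from workcell import bot gives the robot as it stands. Calls block until the motion is done:
- bot.goto(position, orientation): joint-space move of the TCP to a pose.
- bot.line_to(position, rot=None, max_speed=0.15): straight line of the TCP; rot=None keeps the orientation; max_speed is the mean speed in m/s.
- bot.set_joints(angles): joint-space move.
- bot.set_gripper(opening, newtons=None): opening from 0.0 (shut) to 1.0 (fully open); newtons is the grip in N (None keeps the last); returns when the fingers have stopped.
- bot.hold(seconds).
- bot.inverse_kinematics(position, orientation): joint angles nearest the present ones, or None.
- bot.read_camera(name): name is "side" or "top"; returns a dict with "pixels" (480x640x3 uint8, blue, green, red), "fx", "fy", "cx", "cy" (pixels), "R" (3x3) and "t" (3): a world point X has camera coordinates R X + t. Camera axes: x right, y down, z forward; pixel columns grow to the right and rows downward; lengths in m; the calibration is good to about 2 mm. A picture is of the moment at which its call begins. There is no depth.
A pose or a line that the arm cannot do raises bot.MotionError and nothing moves.
- bot.job_done(): hands the job in; it is judged then, once.
Readings, each from a call of its own:
- bot.current_clock(): time.
- bot.current_joints(): joint angles.
- bot.current_joint_vel(): joint speeds.
- bot.current_effort(): joint torques, N m.
- bot.current_ee_pos(): TCP position.
- bot.current_tool_rot(): TCP orientation.
- bot.current_contact_force(): force on the tool from outside, world axes, zero at the start.
- bot.current_ft_torque(): the same for the moment, N m.
- bot.current_opening(): opening from 0.0 (shut) to 1.0 (fully open).
- bot.current_grip_force(): force on a finger pad.
Only numpy, scipy, OpenCV 4.12 (cv2) and the standard library are available. Lean on these libraries where they do the work, as an engineer would, in place of code of your own. Each camera call takes 0.05 s, during which the arm holds its last target. There are 200 camera calls.

## Working session

There is one attempt and no reset: what is moved stays moved. The work goes in short steps, each a Python script; the robot and the scene stay as the last script left them, time stands still between calls to the robot, and variables do not carry over. Pictures are saved under pics/ and viewed, at most 10 in all, crops included, and the job is handed in when it is done.

```bash
ls; mkdir -p pics
python3 - <<'E'
from workcell import bot
import cv2, numpy as np
for n in ("top","side"):
    c=bot.read_camera(n); cv2.imwrite(f"pics/{n}0.png",c["pixels"])
    print(n,c["fx"],c["fy"],c["cx"],c["cy"],np.round(c["R"],4).tolist(),np.round(c["t"],4).tolist(), np.round(-np.array(c["R"]).T@np.array(c["t"]),3))
print(bot.current_clock())
E
```

```text
pics
top 617.3274489179636 617.3274489179636 321.56486196975305 245.26282189853902 [[-0.0192, -0.9998, -0.0041], [-0.9856, 0.0196, -0.1679], [0.168, 0.0008, -0.9858]] [0.0258, 0.4847, 1.5593] [0.216 0.015 1.619]
side 510.7304412016365 510.7304412016365 319.87675788902885 238.4350005734628 [[-0.9432, -0.3321, 0.0051], [-0.25, 0.6998, -0.6691], [0.2186, -0.6324, -0.7431]] [0.4733, 0.1936, 1.0006] [0.276 0.655 0.871]
0.1
```

View pics/top0.png

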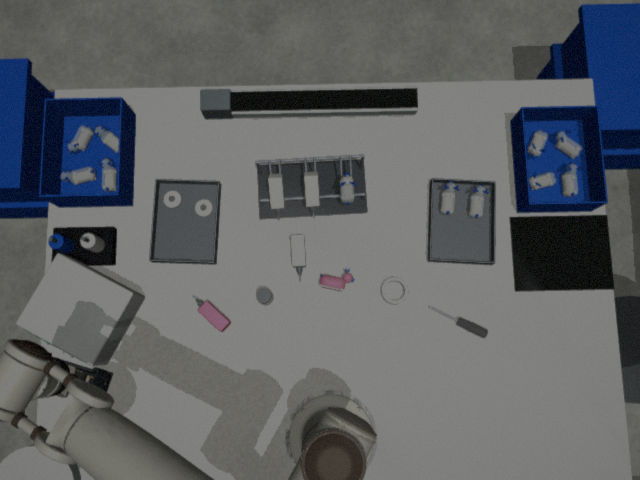

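View pics/side0.png

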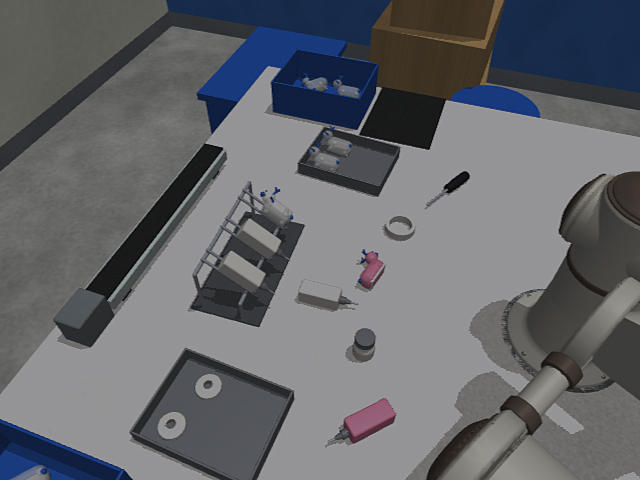

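The top view shows the rack at (258–366, 155–217), with the stray reindeer in the right cradle at (347,188). The toy tray is on the right at (462,221), and its near half is the lower part. The base tray is on the left at (187,221).

Bottle candidates are white (298,255) and pink (213,316). Toy candidates are the one in the rack (347,188), pink (335,281), and two in the tray at (448,200) and (477,203). The white bottle and the toy in the rack fit, because the pink ones are look-alikes. I'll confirm this in a crop.

```bash
cat > h.py <<'E'
from workcell import bot
import cv2, numpy as np
from scipy.spatial.transform import Rotation as Ro
def cam(n,save=None):
    c=bot.read_camera(n); c["R"]=np.array(c["R"]); c["t"]=np.array(c["t"])
    if save: cv2.imwrite(f"pics/{save}.png",c["pixels"])
    return c
def ray(c,p):
    d=c["R"].T@np.array([(p[0]-c["cx"])/c["fx"],(p[1]-c["cy"])/c["fy"],1.]); return -c["R"].T@c["t"],d
def onz(c,p,z):
    o,d=ray(c,p); return o+d*(z-o[2])/d[2]
def tri(c1,p1,c2,p2):
    o1,d1=ray(c1,p1);o2,d2=ray(c2,p2)
    s=np.linalg.lstsq(np.c_[d1,-d2],o2-o1,rcond=None)[0]
    a,b=o1+d1*s[0],o2+d2*s[1]; return (a+b)/2,np.linalg.norm(a-b)
def proj(c,X):
    q=c["R"]@np.asarray(X)+c["t"]; return np.array([c["fx"]*q[0]/q[2]+c["cx"],c["fy"]*q[1]/q[2]+c["cy"]])
E
python3 - <<'E'
from h import *
t=cam("top"); s=cam("side")
a=t["pixels"][145:295,240:500]; b=s["pixels"][170:320,185:365]
cv2.imwrite("pics/crop_t.png",cv2.resize(a,None,fx=3,fy=3,interpolation=cv2.INTER_CUBIC))
cv2.imwrite("pics/crop_s.png",cv2.resize(b,None,fx=4,fy=4,interpolation=cv2.INTER_CUBIC))
g=t["pixels"].max(2)
# tray and rack plates: dark greys
m=((g<110)).astype(np.uint8)
for (x0,y0,x1,y1) in [(250,150,372,222),(420,172,502,270),(145,172,228,270)]:
    mm=m[y0:y1,x0:x1]; mm=cv2.morphologyEx(mm,cv2.MORPH_CLOSE,np.ones((3,3)))
    cs,_=cv2.findContours(mm,cv2.RETR_EXTERNAL,cv2.CHAIN_APPROX_NONE); k=max(cs,key=cv2.contourArea)
    r=cv2.minAreaRect(k); print(cv2.contourArea(k),(cv2.boxPoints(r)+[x0,y0]).round(1).tolist())
print(t["pixels"][255,285:315].max(1), t["pixels"][225:285,298].max(1))
E
```

```text
6194.5 [[254.7, 160.2], [363.9, 153.7], [367.5, 213.8], [258.3, 220.3]]
5657.5 [[425.2, 263.5], [427.2, 177.6], [496.9, 179.3], [494.9, 265.2]]
5545.5 [[148.2, 262.1], [153.3, 176.4], [221.4, 180.4], [216.4, 266.1]]
[132 132 132 130 129 110  97 126 133 132 130 130 130 131 131 130 133 135
 132 129 104 127 129 131 131 131 129 130 132 131] [130 128 131 129 129 132 131 129 122 112 129 131 132 131 130 131 131 134
 131 131 133 132 129 134 128 131 131 132 131 132 131 133 132 130 132 133
 131 132 131 130 118  87  77  75  75  76  74  71  72  88 103 114 128 128
 130 129 129 130 134 132]
```

View pics/crop_t.png

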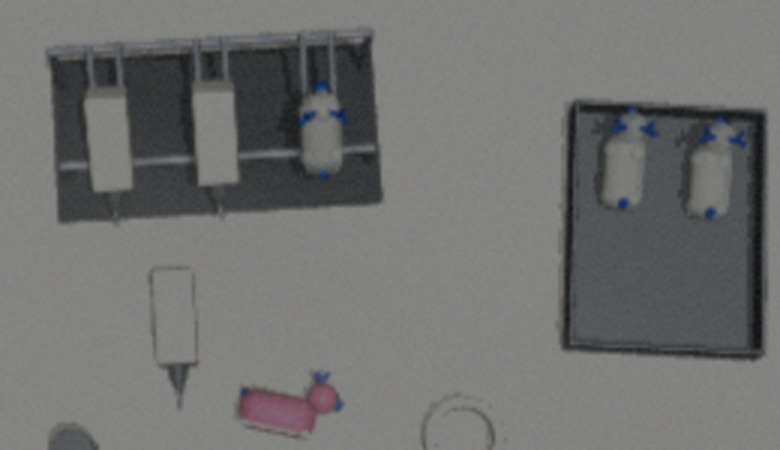

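View pics/crop_s.png

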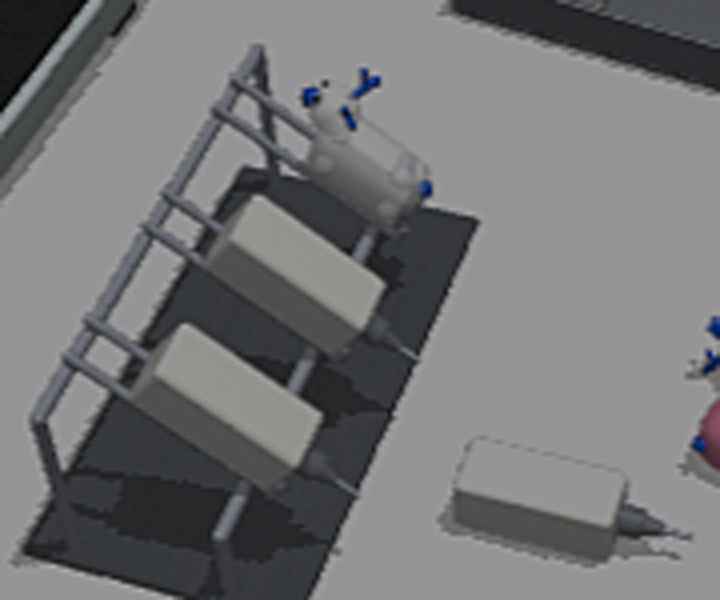

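The crops confirm it: a clear toy with blue antlers in the right cradle, and a white loose bottle lying nozzle toward the robot (tip near top-view (300,281)). The tray's near half is empty. Next I'll measure.

Run:
```python
from h import *
np.set_printoptions(precision=4,suppress=True)
t=cam("top"); s=cam("side"); im=t["pixels"]; g=im.max(2)
# rack plate (z~.003): fit edges
d=g<100; zp=0.003
F=np.array([onz(t,(x,200+np.where(d[200:230,x])[0].max()+.5),zp) for x in list(range(263,273))+list(range(284,302))+list(range(320,362))])
L=np.array([onz(t,(250+np.where(d[y,250:300])[0].min()-.5,y),zp) for y in range(172,212)])
R=np.array([onz(t,(340+np.where(d[y,340:380])[0].max()+.5,y),zp) for y in range(172,208)])
def rl(a): 
    v=cv2.fitLine(a[:,:2].astype(np.float32),cv2.DIST_HUBER,0,.001,.001).ravel(); return v[:2],v[2:]
for n,a in zip("FLR",(F,L,R)): v,p=rl(a); print(n,v,p,np.degrees(np.arctan2(v[1],v[0])))
(vf,pf),(vl,pl),(vr,pr)=rl(F),rl(L),rl(R)
X=lambda v,p,w,q: p+v*np.linalg.solve(np.c_[v,-w],q-p)[0]
A,B=X(vf,pf,vl,pl),X(vf,pf,vr,pr); print("front corners",A,B,np.linalg.norm(A-B))
yd=(A-B)/np.linalg.norm(A-B); xd=np.array([yd[1],-yd[0]]); c=(A+B)/2+xd*.075
print("rack centre",c,"yaw",np.degrees(np.arctan2(xd[1],xd[0])))
u35,n35=np.array([np.cos(np.radians(35)),np.sin(np.radians(35))]),np.array([-np.sin(np.radians(35)),np.cos(np.radians(35))])
w=np.array([-.05,.05])+.045*u35+.039*n35
# bottle top faces
sat=im.max(2).astype(int)-im.min(2)
for y,box in ((.09,(262,170,290,212)),(0,(300,168,325,210))):
    x0,y0,x1,y1=box; m=(g[y0:y1,x0:x1]>118).astype(np.uint8)
    k=max(cv2.findContours(m,0,1)[0],key=cv2.contourArea); r=cv2.minAreaRect(k)
    q=np.array(r[0])+[x0,y0]; P=np.r_[c+xd*w[0]+yd*y,w[1]]
    print("bottle",q,r[1],r[2],"meas",onz(t,q,w[1]),"pred",P,proj(t,P))
# loose bottle
x0,y0,x1,y1=284,226,314,290; m=(g[y0:y1,x0:x1]<119).astype(np.uint8)
print("nozzle rows"); 
nz=np.array([(x0+np.average(np.arange(x1-x0),weights=np.clip(120.-g[y,x0:x1],0,None)),y) for y in range(269,277)])
print(nz.round(1).tolist(), "last",[(y,int(g[y,294:306].min())) for y in range(274,286)])
mo=m[:41]; pts=cv2.findNonZero(mo); r=cv2.minAreaRect(pts); bx=cv2.boxPoints(r)+[x0,y0]; print(r,bx.tolist())
print(np.array([onz(t,p,.036) for p in bx]))
print("tip",onz(t,(300,281),.018))
# tray rim
for n,b in (("toytray",(420,172,502,270)),):
    x0,y0,x1,y1=b; m=cv2.morphologyEx((g[y0:y1,x0:x1]<110).astype(np.uint8),cv2.MORPH_CLOSE,np.ones((3,3)))
    k=max(cv2.findContours(m,0,1)[0],key=cv2.contourArea); bx=cv2.boxPoints(cv2.minAreaRect(k))+[x0,y0]
    W=np.array([onz(t,p,.035)[:2] for p in bx]); print(n,W,W.mean(0))
    # floor interior
    print("near tails", onz(t,(447.5,213),.02), onz(t,(476.7,216.5),.02))
# blue spot of the stray toy tail + antlers
b=((im[...,0].astype(int)-im[...,2])>30).astype(np.uint8)
nn,lab,st,ce=cv2.connectedComponentsWithStats(b[165:215,330:365]); print("top blue",(ce[1:]+[330,165]).tolist(),st[1:,4])
b=((s["pixels"][...,0].astype(int)-s["pixels"][...,2])>30).astype(np.uint8)
nn,lab,st,ce=cv2.connectedComponentsWithStats(b[180:225,255:298]); print("side blue",(ce[1:]+[255,180]).tolist(),st[1:,4])
```

```text
F [ 0.0378 -0.9993] [0.5725 0.0197] -87.83606
L [0.9987 0.0504] [0.638  0.1859] 2.8905418
R [0.9993 0.0365] [ 0.6501 -0.1048] 2.0928094
front corners [0.5664 0.1823] [ 0.5773 -0.1074] 0.28990453
rack centre [0.6468 0.0403] yaw 2.1639352
bottle [276.0369 192.4057] (29.967330932617188, 12.493931770324707) 84.80557250976562 meas [0.6111 0.1283 0.1078] pred [0.6079 0.1289 0.1078] [275.8379 193.6598]
bottle [311.6206 190.43  ] (29.62968635559082, 12.53803539276123) 86.42366790771484 meas [0.6144 0.0386 0.1078] pred [0.6113 0.0389 0.1078] [311.5069 191.6463]
nozzle rows
[[298.9, 269.0], [298.9, 270.0], [298.8, 271.0], [298.9, 272.0], [299.1, 273.0], [299.4, 274.0], [299.4, 275.0], [299.4, 276.0]] last [(274, 79), (275, 79), (276, 96), (277, 106), (278, 98), (279, 98), (280, 104), (281, 113), (282, 129), (283, 130), (284, 129), (285, 129)]
((13.384481430053711, 24.03620719909668), (32.76689147949219, 15.443891525268555), 86.633544921875) [[288.7137932777405, 234.13447952270508], [304.1310348510742, 233.2275848388672], [306.0551700592041, 265.9379348754883], [290.6379280090332, 266.8448295593262]]
[[0.5171 0.1014 0.036 ]
 [0.5187 0.0612 0.036 ]
 [0.4325 0.0574 0.036 ]
 [0.431  0.0973 0.036 ]]
tip [0.3957 0.0743 0.018 ]
toytray [[ 0.4329 -0.2516]
 [ 0.6623 -0.2678]
 [ 0.6541 -0.451 ]
 [ 0.4252 -0.4305]] [ 0.5436 -0.3502]
near tails [ 0.5687 -0.3188  0.02  ] [ 0.5577 -0.3955  0.02  ]
top blue [[346.5, 173.28571428571428], [342.0625, 183.6875], [353.0, 183.23076923076923], [347.5, 203.0]] [14 16 13  8]
side blue [[276.1904761904762, 190.33333333333334], [262.2307692307692, 193.23076923076923], [271.5, 198.5], [290.9090909090909, 216.63636363636363]] [21 13 12 11]
```

Measurements agree with each other:
- **Rack plate:** 0.2899 m wide, against 0.290.
- **Rack bottles:** about 3 mm from where the plate pose predicts them, mostly in x.
- **Loose bottle:** 86x40 mm outline, with the tip 79 mm from the middle.

Next I'll check that every pose is reachable before moving.

```bash
cat >> h.py <<'E'
C=np.array([.6475,.0402]); YAW=np.radians(2.3); S=np.radians(35)
xd=np.array([np.cos(YAW),np.sin(YAW),0]); yd=np.array([-np.sin(YAW),np.cos(YAW),0]); zz=np.array([0,0,1.])
U=np.cos(S)*xd+np.sin(S)*zz; N=-np.sin(S)*xd+np.cos(S)*zz
O2=np.r_[C,0]-.05*xd-.09*yd+.05*zz            # low end of cradle2's wire plane
def slope(s,h): return O2+s*U+h*N
def rot(y,z): return Ro.from_matrix(np.c_[np.cross(y,z),y,z]).as_rotvec()
SG=1
def RT(): return rot(SG*yd,-N)
def RD(deg): a=np.radians(deg); return rot(SG*np.array([-np.sin(a),np.cos(a),0]),-zz)
TRAY=np.array([.4957,-.3469]); BOT=np.array([.4748,.0793])
E
python3 - <<'E'
import h; from h import *
for sg in (1,-1):
    h.SG=sg; print(sg)
    for n,p,r in [("pre",slope(.035,.13),h.RT()),("pick",slope(.035,.008),h.RT()),("tray",np.r_[TRAY,.16],h.RD(-4)),("tray0",np.r_[TRAY,.01],h.RD(-4)),("bot",np.r_[BOT,.15],h.RD(3)),("bot0",np.r_[BOT,.004],h.RD(3)),("prep",slope(.056,.1),h.RT()),("place",slope(.045,.007),h.RT())]:
        q=bot.inverse_kinematics(p,r); print(n,p.round(3),None if q is None else np.round(q,2))
c=cam("top"); print("tail pred",proj(c,slope(.005,.02)),"seen 347.5,203")
print(bot.current_clock())
E
```

```text
1
pre [ 0.555 -0.054  0.177] [-0.49 -0.3   2.23  0.45  0.72 -2.37]
pick [ 0.625 -0.051  0.077] [-0.4   0.09  2.1   0.6   0.45 -2.49]
tray [ 0.496 -0.347  0.16 ] [-0.81  0.28  1.57  0.    1.3  -2.31]
tray0 [ 0.496 -0.347  0.01 ] [-0.81  0.47  1.65  0.    1.03 -2.31]
bot [0.475 0.079 0.15 ] [-0.09 -0.03  1.92  0.    1.24 -1.71]
bot0 [0.475 0.079 0.004] [-0.09  0.21  2.01 -0.    0.93 -1.71]
prep [ 0.59  -0.052  0.164] [-0.44 -0.17  2.15  0.45  0.66 -2.34]
place [ 0.634 -0.05   0.082] [-0.4   0.1   2.08  0.57  0.46 -2.46]
-1
pre [ 0.555 -0.054  0.177] [-0.49 -0.3   2.23  0.45  0.72  0.78]
pick [ 0.625 -0.051  0.077] [-0.4   0.09  2.1   0.6   0.45  0.65]
tray [ 0.496 -0.347  0.16 ] [-0.81  0.28  1.57 -0.    1.3   0.83]
tray0 [ 0.496 -0.347  0.01 ] [-0.81  0.47  1.65 -0.    1.03  0.83]
bot [0.475 0.079 0.15 ] [-0.09 -0.03  1.92  0.    1.24  1.43]
bot0 [0.475 0.079 0.004] [-0.09  0.21  2.01  0.    0.93  1.43]
prep [ 0.59  -0.052  0.164] [-0.44 -0.17  2.15  0.45  0.66  0.8 ]
place [ 0.634 -0.05   0.082] [-0.4   0.1   2.08  0.57  0.46  0.68]
tail pred [347.21170562 201.33856849] seen 347.5,203
0.35
```

```bash
sed -i 's/^SG=1/SG=-1/' h.py
python3 - <<'E'
from h import *
bot.set_gripper(.66)
bot.goto(slope(.035,.13),RT()); print(bot.current_clock())
f0=np.array(bot.current_contact_force())
bot.line_to(slope(.035,.03),max_speed=.25); bot.line_to(slope(.035,.0085),max_speed=.06)
print("df",np.array(bot.current_contact_force())-f0, bot.current_clock())
bot.set_gripper(0,12); print(bot.current_opening()*.092, bot.current_grip_force())
bot.line_to(slope(.035,.05),max_speed=.1)
bot.line_to(slope(.035,.15),max_speed=.3)
print(bot.current_opening()*.092,bot.current_grip_force(),bot.current_clock())
c=cam("side"); x,y=proj(c,bot.current_ee_pos()).astype(int); print(x,y)
cv2.imwrite("pics/lift.png",cv2.resize(c["pixels"][max(y-110,0):y+90,max(x-110,0):x+110],None,fx=2.5,fy=2.5))
E
```

```text
3.475
df [0.67562964 0.84934208 0.18228531] 4.5333
0.03574293715609645 11.999562531709671
0.036121914169664066 11.99918121099472 6.075
309 183
```

View pics/lift.png

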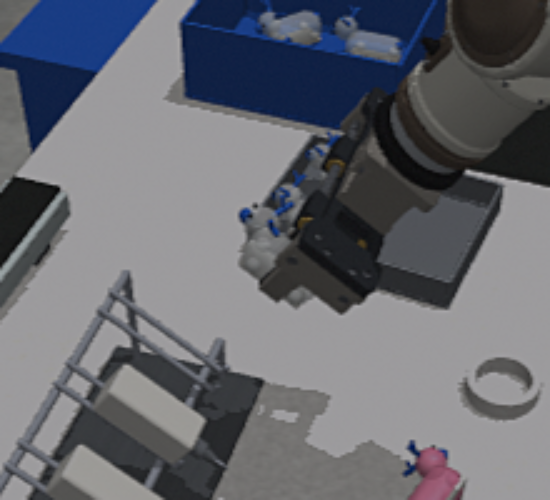

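The toy is gripped (36 mm opening) and lifted clear, near (270,240) in the crop, and the right cradle is empty. Next is the tray.

Run:
```python
from h import *
T=np.array([.4857,-.3462])
bot.goto(np.r_[T,.16],RD(-4)); bot.line_to(np.r_[T,.03],max_speed=.25)
f0=np.array(bot.current_contact_force())
for z in np.arange(.016,.003,-.0015):
    bot.line_to(np.r_[T,z],max_speed=.05); f=np.array(bot.current_contact_force())-f0
    if f[2]>2: break
print(z,f,bot.current_clock())
bot.set_gripper(.62); bot.hold(.2); bot.line_to(np.r_[T,.15],max_speed=.3)
bot.goto(np.r_[BOT,.15],RD(3)); print(bot.current_clock())
c=cam("top","after_toy"); s=cam("side")
cv2.imwrite("pics/tray.png",np.hstack([cv2.resize(c["pixels"][165:275,415:510],(380,440)),cv2.resize(s["pixels"][115:205,290:410],(420,440))[:, :]]))
```

```text
0.008500000000000002 [-2.09546308  2.92919675  6.49838104] 9.6167
12.5
```

View pics/tray.png

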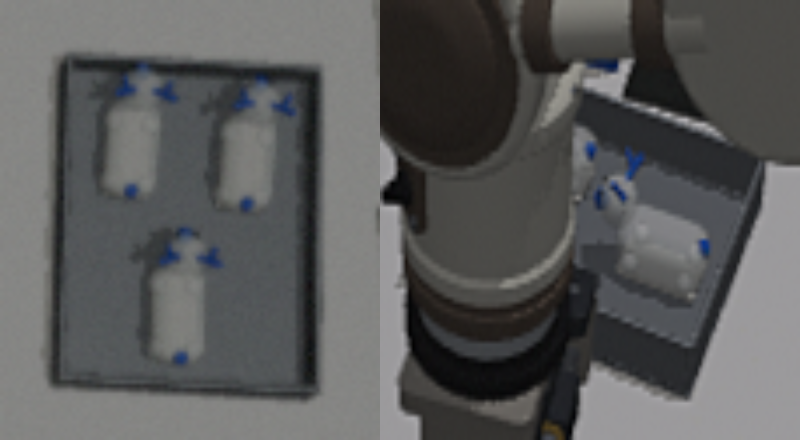

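The toy stands upright on the floor of the tray's near half (left panel (178,310)), clear of the other two. Next I'll pick the bottle and lay it in the cradle.

Run:
```python
from h import *
bot.line_to(np.r_[BOT,.03],max_speed=.25); bot.line_to(np.r_[BOT,.005],max_speed=.06)
bot.set_gripper(0,15); print(bot.current_opening()*.092,bot.current_grip_force())
bot.line_to(np.r_[BOT,.2],max_speed=.25)
bot.goto(slope(.058,.14),RT()); print(bot.current_clock())
bot.line_to(slope(.058,.03),max_speed=.2); bot.hold(.1)
f0=np.array(bot.current_contact_force())
c=cam("top"); s=cam("side")
cv2.imwrite("pics/near.png",np.hstack([cv2.resize(c["pixels"][145:235,300:390],(400,400)),cv2.resize(s["pixels"][160:260,215:315],(400,400))]))
print(bot.current_opening()*.092,bot.current_clock())
```

```text
0.03617960378567852 15.000174790620804
15.85
0.03559219251602474 16.75
```

View pics/near.png

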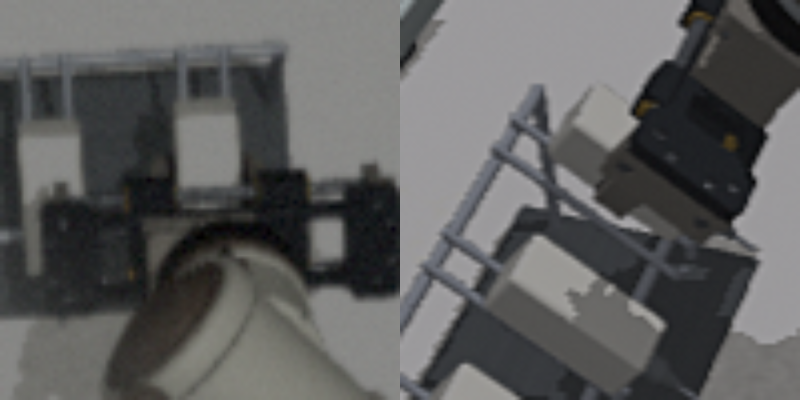

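The bottle is held centred over the wires: left panel, bottle at 208 and wires at 181/225, the same offset as the neighbouring cradle. The nozzle points downhill. I'll lower it and slide it down with force feedback.

Run:
```python
from h import *
f0=np.array(bot.current_contact_force()); df=lambda: np.array(bot.current_contact_force())-f0
bot.line_to(slope(.058,.016),max_speed=.1)
for h in np.arange(.013,.003,-.001):
    bot.line_to(slope(.058,h),max_speed=.04); f=df()
    if f@N>3: break
print("h",h,"fN",f@N,"fU",f@U,bot.current_clock())
h+=.0005; fb=None
for s in np.arange(.0565,.036,-.0015):
    bot.line_to(slope(s,h),max_speed=.04); f=df()
    if fb is None: fb=f@U
    if f@U-fb>5: break
print("s",s,"fN",f@N,"fU",f@U,fb,bot.current_clock(),bot.current_opening()*.092)
c=cam("top"); d=cam("side")
cv2.imwrite("pics/home.png",np.hstack([cv2.resize(c["pixels"][145:235,300:390],(400,400)),cv2.resize(d["pixels"][160:260,215:315],(400,400))]))
```

```text
h 0.008000000000000004 fN 4.5729071839441495 fU -1.1863681040655267 18.5417
s 0.04299999999999999 fN -1.1229320927738526 fU 4.59861264271284 -0.46493352206823135 21.0417 0.03603214903652894
```

View pics/home.png

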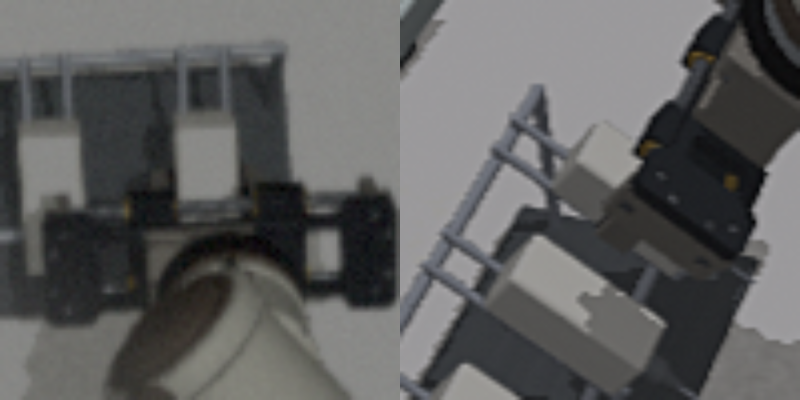

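Wire contact came at h=8 mm, as computed, and the stop was met at s=43 mm with about 5 N. In the left panel the upper end lines up with its neighbours. I'll release, retract and check.

Run:
```python
from h import *
bot.line_to(slope(.043,.008),max_speed=.04)
bot.set_gripper(.56); bot.hold(.2)
bot.line_to(slope(.043,.15),max_speed=.2)
bot.goto([.3,-.35,.3],RD(-40)); print(bot.current_clock())
t=cam("top"); s=cam("side"); im=t["pixels"]; g=im.max(2)
for x0,y0,x1,y1 in ((262,170,290,212),(300,168,325,210),(334,164,362,208)):
    m=(g[y0:y1,x0:x1]>118).astype(np.uint8); k=max(cv2.findContours(m,0,1)[0],key=cv2.contourArea); r=cv2.minAreaRect(k)
    q=np.array(r[0])+[x0,y0]; W=onz(t,q,.1078); d=W-np.r_[C,.1078]; print(q,np.round(r[1],1),round(r[2],1),"rack xy",d@xd,d@yd)
cv2.imwrite("pics/final.png",np.hstack([cv2.resize(im[145:265,250:370],(400,400)),cv2.resize(s["pixels"][165:325,185:305],(300,400))]))
cv2.imwrite("pics/final_top.png",im)
```

```text
24.3417
[275.90594006 192.55940628] [30.3 13.2] 84.3 rack xy -0.03318437010417011 0.08987283396652203
[311.53103733 190.37241554] [30.4 13.3] 85.2 rack xy -0.03294084055626624 -6.731443606494811e-05
[346.5 188. ] [30. 13.] 90.0 rack xy -0.03211622978941725 -0.08845477971344148
```

View pics/final.png

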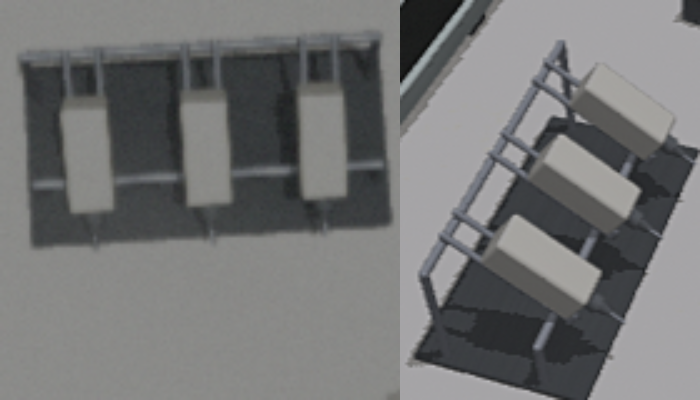

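All three bottles lie in their cradles, nozzles downhill. The new one is within 1.5 mm of its neighbours' pattern, but its rectangle angle is coarse, so I'll fit its axis more precisely.

Run:
```python
from h import *
c=cam("top"); g=np.mean([cam("top")["pixels"].max(2) for _ in range(6)],0)
for y,(x0,x1),(r0,r1) in ((.09,(264,288),(177,204)),(0,(300,324),(175,202)),(-.09,(335,360),(173,200))):
    pts=[]
    for r in range(r0,r1):
        w=np.clip((g[r,x0:x1]-95)/30,0,1); w[w<.3]=0
        pts.append((x0+np.average(np.arange(x1-x0),weights=w),r))
    pts=np.array(pts); k=np.polyfit(pts[:,1],pts[:,0],1)
    # expected image slope of the cradle's axis, body-top centre line
    O=O2+(y+.09)*yd; a,b=proj(c,O+.006*U+.039*N),proj(c,O+.09*U+.039*N)
    ke=(a-b)[0]/(a-b)[1]
    # upper and lower end rows along the bottle's middle column
    xm=int(round(pts[:,0].mean())); col=g[160:215,xm-3:xm+4].mean(1); on=np.where(col>112)[0]+160
    print(y,"slope",np.degrees(k[0]).round(2),"exp",np.degrees(ke).round(2),"off px",round(np.polyval(k,190)-(b[0]+ke*(190-b[1])),2),"rows",on.min(),on.max(),"exp",b[1].round(1),a[1].round(1))
```

```text
0.09 slope 4.0 exp 5.04 off px -0.04 rows 160 208 exp 176.5 207.8
0 slope 2.86 exp 3.53 off px -0.07 rows 175 205 exp 174.4 205.8
-0.09 slope 2.2 exp 2.02 off px -0.69 rows 173 203 exp 172.3 203.7
```

The new bottle sits within about 1° and 1.6 mm of the cradle line. Its end rows match the home positions to within a pixel, so I'm handing in.

```bash
python3 -c "
from workcell import bot
print(bot.current_clock()); print(bot.job_done())"
```

```text
24.7917
the job is handed in; nothing more can be done
None
```

The stray toy now stands on the floor of the toy tray, and the loose bottle lies home against the stops in the right cradle, nozzle down the slope; I handed the job in at 24.8 s of the 54 s allowed.

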